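# Purge the sample line: set the metering valve, then hold the dead-man valve half open

### The arm

A 6-joint arm with a two-finger parallel gripper is mounted at the origin on the work surface; the furniture and walls round the work are solid. World frame = base frame: x ahead of the robot, y to its left, z up, the work surface at z = 0. Lengths are in m, angles in degrees, forces in N, time in s.
With the tool pointing down it reaches from about 0.325 to 0.85 m from the base axis. Payload 15.5 kg.
Tool frame: the origin (TCP) lies at the very end of the fingers, on their centre line; the grasp point (between the pads) lies arm.grip_depth behind it (arm.grip_depth is the distance from the TCP to the grasp point, in m); z points along the fingers, y is the direction in which the jaws open and shut (so a half turn about z gives the same grasp; the last joint's range is limited). The gripper opens to 91 mm and grips with 3 to 60 N. Pads are 32 mm wide; open, the fingers measure 118 mm over their backs; the gripper's body (76 mm by 178 mm) begins 60 mm behind the grasp point.
Start: joints at [71.534, 28.281, 77.091, -0, 74.628, -5.472], TCP at [0.141, 0.609, 0.214] pointing down, gripper open.
Joint ranges: [-166.48, 166.48], [-47.26, 123.95], [12.59, 153.08], [-70.14, 250.14], [6.76, 159.57], [-176.63, 176.63]. Speed limits (degrees/s): [108.29, 108.29, 147.25, 172.46, 172.46, 172.46].

### API

Orientations are given as a 3x3 rotation matrix whose columns are the frame's x, y, z axes.
In Python, from rig import arm gives the robot as it stands. Calls block until the motion is done:
- arm.move_to(position, orientation): joint-space move of the TCP to a pose.
- arm.move_l(position, orientation=None, feed=0.15): straight line of the TCP; orientation=None keeps the orientation; feed is the mean speed in m/s.
- arm.move_joints(angles): joint-space move.
- arm.grip(opening): finger opening in m; the grip force is fixed at half the most; returns when the fingers have stopped.
- arm.sleep(seconds).
- arm.solve_ik(position, orientation): joint angles nearest the present ones, or None.
- arm.snapshot(name): name is "scene" or "top" or "wrist"; returns the picture (400x640x3 uint8, red, green, blue); there is no depth.
- arm.get_calibration(name): a dict with "intrinsics" (3x3 intrinsics, pixels), "cam_to_world" (4x4, takes a point from camera to world coordinates). Camera axes: x right, y down, z forward; pixel columns grow to the right and rows downward; lengths in m; the calibration is good to about 2 mm. A picture is of the moment at which its call begins: read the wrist's pose just before it. get_calibration takes no time and is no camera call; for the wrist camera it gives the pose at the moment of the call.
A pose or a line that the arm cannot do raises arm.Unreachable and nothing moves.
- arm.sign_off(): hands the job in, once; it reports no verdict.
Readings, each from a call of its own:
- arm.current_t(): time.
- arm.current_joint_positions(): joint angles.
- arm.current_dq(): joint speeds.
- arm.current_tau(): joint torques, N m.
- arm.current_ee_pos(): TCP position.
- arm.current_tool_rot(): TCP orientation.
- arm.current_force(): force on the tool from outside, world axes, zero at the start.
- arm.current_torque(): the same for the moment, N m.
- arm.current_width(): finger opening in m.
Only numpy, scipy, OpenCV 4.12 (cv2) and the standard library are available. Lean on these libraries where they do the work, as an engineer would, in place of code of your own. Each camera call takes 0.05 s, during which the arm holds its last target.

### The job

Purge the sample line at the little valve station. First, with the dead-man valve still shut, turn the round knob of the metering valve to 7 on its 0-to-10 scale; then swing the spring-return lever away from you until its bar lies over the half-open mark (the long middle one) and keep it there for at least three seconds, never letting it go past the three-quarter mark. Finish while still holding the lever at the half-open mark with the fingers, the knob still at 7; leave the standing sample cylinder and the brass tee beside the station alone.

Things in the scene. Friction and masses are not known exactly. Their poses are not given: they have to be found in the camera images.
- purge_station: Fixed valve station: steel base plate 110 x 200 mm, aluminium block 52 x 176 mm, top 46 mm high. Origin: centre of the plate's underside, on the worktop; x to its back (away from the robot, within 0.12 rad), y along the valve row: round knob at y = -70 mm, lever valve at y = +65 mm. A gauge 58 mm across, 45 mm high, lies face up beyond the knob, centre y = -140 mm.
- knob_grip (a point): Centre of the metering valve's fluted black knob, on its upright axis, 71 mm above the worktop. Barrel 30 mm across, 56.5 to 85.5 mm high; below it a skirt 43 mm across (52.5 to 56.5 mm) with a white pointer nose, over a round white scale plate 74 mm across. Axes turn with the knob, z up; the pointer points along (-1, -1, 0) of them.
- metering_knob (a joint): Knob angle, rad, 0 to 4.712, anticlockwise from above; stays where left (friction 0.05 N m). Eleven marks 0.471 rad apart run from 0 (joint 0, front right of the plate as the robot sees it) anticlockwise round the back to 10 (front left); 0, 5, 10 are longer, a crescent widens towards 10. 7 is joint 3.299, two marks anticlockwise of the long mark at the back. Starts at 3.8 to 5.9.
- lever_grip (a point): Centre of the lever's black grip sleeve: 16 mm wide across the lever, 56 mm long, 64.5 to 84.5 mm above the worktop, free air round and below it; 94 mm from the upright hinge axis. Axes turn with the lever: z up, y outward along it, x across it in the opening direction. Inward, a flat steel bar 9 mm wide runs over the quadrant plate (radius 57 mm, top 68 mm high).
- deadman_lever (a joint): Lever angle, rad: 0 shut (points along the station's +y, to the robot's left) to 1.571 fully open (along +x, to the back), clockwise from above. Quadrant marks at 0, 1/4, 1/2, 3/4, full; quarters are short, the half mark is long, at 0.785; three-quarter is 1.178. A spring shuts it when let go: 0.15 N m shut, 0.35 N m at the half mark (4 N at the sleeve), 0.54 N m fully open.
- lever_hinge (a point): Point on the lever's upright hinge axis, 74.5 mm above the worktop (the sleeve's centre height); fixed to the station. Behind the station stands a blue analyser, 266 mm tall: near corner at world x 0.51, y -0.07, front running back to x 0.71, y 0.31, at the closest about 75 mm from the knob's axis or the half-open sleeve. Come in from the robot's side or from above.
- cylinder: Bystander: steel sample cylinder standing upright at the right, 41 x 49 mm, 176 mm tall; origin at the centre of its foot, z up. Not to be knocked over.
- tee: Bystander: brass tee fitting 32 x 44 x 16 mm lying on the worktop beyond the gauge, to the right of the station; origin at the centre of its underside. To be left where it is.

How it is judged:
By the outcome, as a careful person would: the job done as asked, in the order asked, and still so for the second after the job is handed in, while the arm keeps its last pose, push and grip.
It also fails if it takes over 48 s, if anything falls off the work surface, if the arm or the gripper's body presses on something with over 40 N, if the wrist force passes 120 N, or if a joint passes its speed limit or range.

## Working session

There is one attempt and no reset: what is moved stays moved. The work goes in short steps, each a Python script; the robot and the scene stay as the last script left them, time stands still between calls to the robot, and variables do not carry over. Pictures are saved under pics/ and viewed, and the job is handed in when it is done.

```bash
ls; mkdir -p pics
cat > h.py <<'E'
import numpy as np, cv2
from rig import arm
def save(im,n): cv2.imwrite('pics/'+n+'.png',im[...,::-1])
def proj(c,P):
    K=np.array(c['intrinsics']);T=np.linalg.inv(np.array(c['cam_to_world']));p=T[:3,:3]@np.array(P)+T[:3,3];q=K@p;return q[:2]/q[2]
def ray(c,u,v):
    K=np.array(c['intrinsics']);T=np.array(c['cam_to_world']);d=T[:3,:3]@np.linalg.solve(K,[u,v,1.]);return T[:3,3],d/np.linalg.norm(d)
def onz(c,u,v,z):
    o,d=ray(c,u,v);return o+d*(z-o[2])/d[2]
E
python3 - <<'E'
from h import *
for n in['scene','top','wrist']:
    c=arm.get_calibration(n);im=arm.snapshot(n);save(im,n+'0');np.save(n+'0.npy',im)
    print(n,np.round(c['intrinsics'],1).tolist(),np.round(c['cam_to_world'],3).tolist())
print(arm.grip_depth,arm.current_t(),arm.current_tool_rot(),arm.current_width())
E
```

```text
pics
scene [[384.0, 0.0, 320.2], [0.0, 384.0, 196.7], [0.0, 0.0, 1.0]] [[0.89, -0.311, 0.334, 0.158], [-0.457, -0.597, 0.66, -0.6], [-0.006, -0.74, -0.673, 0.734], [0.0, 0.0, 0.0, 1.0]]
top [[398.7, 0.0, 317.7], [0.0, 398.7, 197.3], [0.0, 0.0, 1.0]] [[0.018, -0.992, 0.125, 0.369], [-1.0, -0.019, -0.007, 0.023], [0.01, -0.125, -0.992, 0.957], [0.0, 0.0, 0.0, 1.0]]
wrist [[304.0, 0.0, 325.0], [0.0, 304.0, 196.0], [0.0, 0.0, 1.0]] [[0.225, 0.943, 0.244, 0.071], [0.974, -0.218, -0.057, 0.624], [-0.001, 0.25, -0.968, 0.385], [0.0, 0.0, 0.0, 1.0]]
0.0188 0.15 [[-9.74398241e-01  2.24828806e-01 -2.76725716e-04]
 [ 2.24828962e-01  9.74397883e-01 -8.38380691e-04]
 [ 8.11488220e-05 -8.79132625e-04 -9.99999610e-01]] 0.09106055979632317
```

View pics/scene0.png

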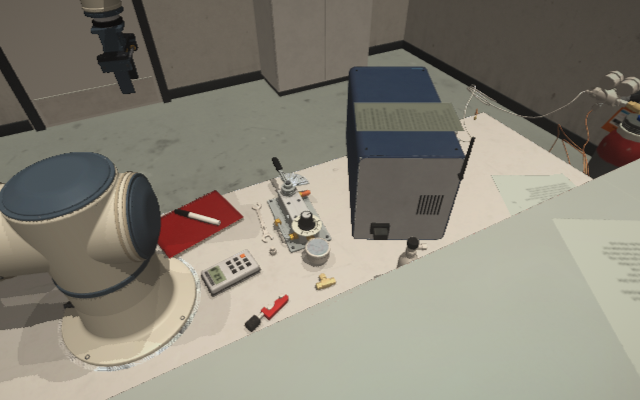

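View pics/top0.png

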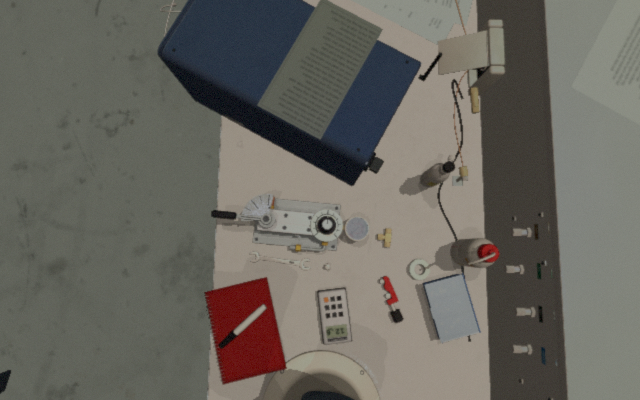

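The top view shows the knob near (326,225), the hinge near (266,218), the sleeve near (223,215), the gauge near (357,229) and the tee near (387,237). I'll zoom in and measure.

Run:
```python
from h import *
a=np.load('top0.npy')[180:265,200:400];b=np.load('scene0.npy')[145:270,240:350]
save(cv2.resize(a,(800,340),interpolation=cv2.INTER_CUBIC),'topz');save(cv2.resize(b,(528,600),interpolation=cv2.INTER_CUBIC),'scz')
c=arm.get_calibration('top')
print('knob',onz(c,326.5,225,.0855),'hinge',onz(c,266,218,.075),'sleeve',onz(c,223.5,215,.0845))
```

```text
knob [ 0.4184829  -0.00398169  0.0855    ] hinge [0.43212655 0.12985728 0.075     ] sleeve [0.43631375 0.2218539  0.0845    ]
```

View pics/topz.png

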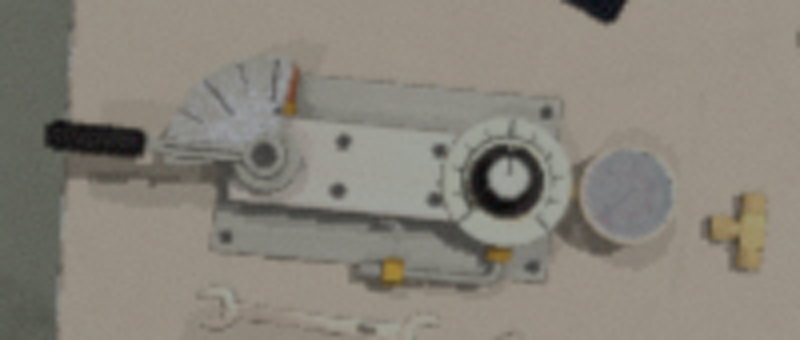

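View pics/scz.png

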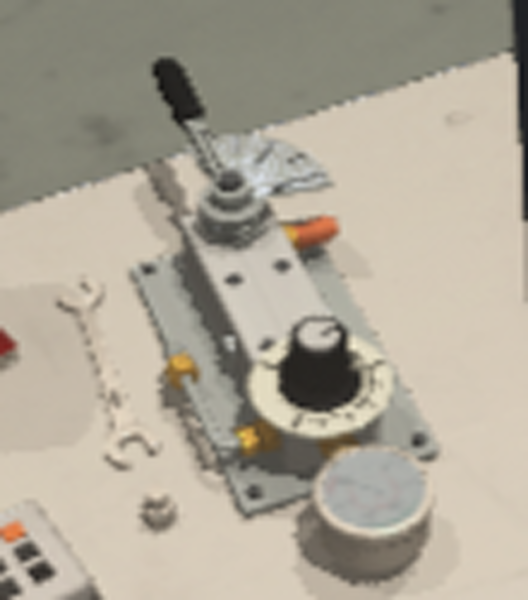

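Run:
```python
from h import *
c=arm.get_calibration('top')
for p in [(352,183),(162,45),(420,65)]: print(onz(c,*p,.266).round(3))
def R(a): # jaw dir angle
    y=np.array([np.cos(a),np.sin(a),0]);z=np.array([0,0,-1.]);return np.c_[np.cross(y,z),y,z]
P=[(.40,.13,.19),(.39,.04,.17),(.39,-.03,.17)]
for i,p in enumerate(P):
    arm.move_to(p,R(np.radians(85)));
    c=arm.get_calibration('wrist');im=arm.snapshot('wrist');np.savez(f'w{i}.npz',im=im,intrinsics=c['intrinsics'],cam_to_world=c['cam_to_world'])
    save(im,f'w{i}');print(arm.current_t(),arm.current_ee_pos(),np.round(c['cam_to_world'],3)[:3,3])
```

```text
[ 0.483 -0.042  0.266]
[0.732 0.307 0.266]
[ 0.704 -0.165  0.266]
2.1667 [0.40011382 0.13056653 0.19001854] [0.329 0.136 0.362]
2.675 [0.39029607 0.04031157 0.17010862] [0.319 0.045 0.342]
3.1083 [ 0.39035378 -0.0293596   0.17013938] [ 0.319 -0.025  0.342]
```

```bash
ls pics
```

```text
scene0.png
scz.png
top0.png
topz.png
w0.png
w1.png
w2.png
wrist0.png
```

View pics/w0.png

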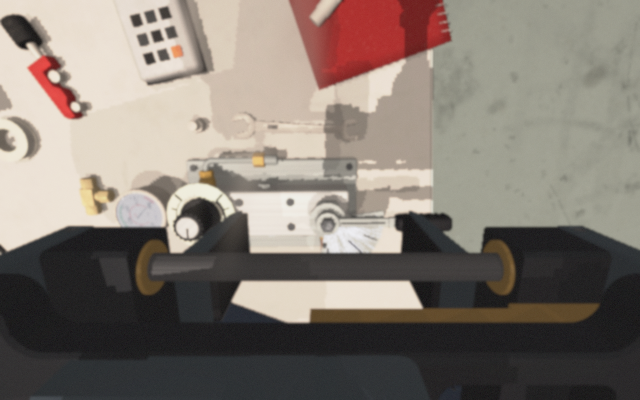

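View pics/w1.png

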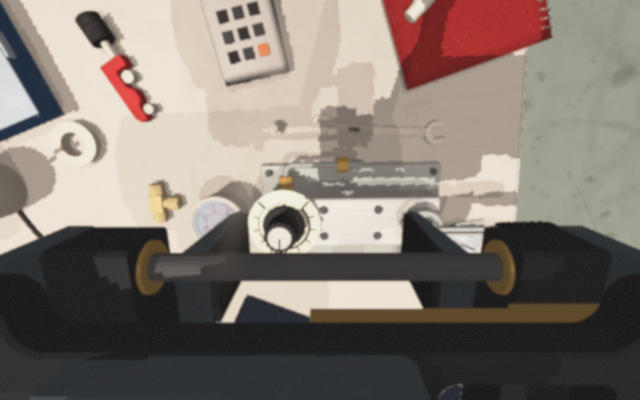

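View pics/w2.png

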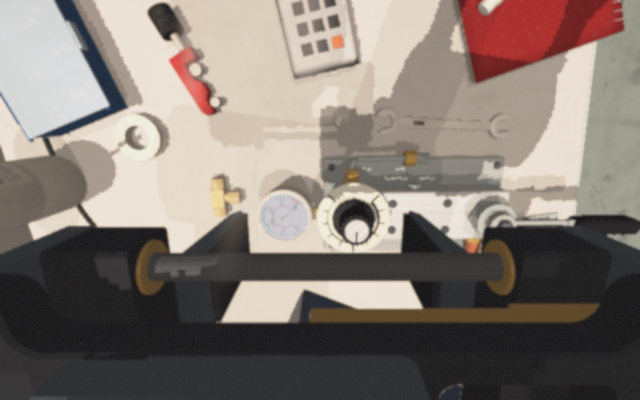

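The fingers cover the far side in these views, so I'll move forward and above the analyser top. My top-view corner estimate puts the analyser front about 75 mm from the knob.

```bash
cat >> h.py <<'E'
def R(a):
    y=np.array([np.cos(a),np.sin(a),0]);z=np.array([0,0,-1.]);return np.c_[np.cross(y,z),y,z]
def wshot(n):
    c=arm.get_calibration('wrist');im=arm.snapshot('wrist');np.savez(n+'.npz',im=im,intrinsics=c['intrinsics'],cam_to_world=c['cam_to_world']);save(im,n);return c,im
E
python3 - <<'E'
from h import *
for i,p in enumerate([(.455,-.03,.215),(.455,.07,.215),(.455,.15,.215)]):
    arm.move_to(p,R(np.radians(85)));arm.sleep(.1);c,im=wshot(f'v{i}')
    save(cv2.resize(im[60:260,120:520],(800,400),interpolation=cv2.INTER_CUBIC),f'v{i}z')
print(arm.current_t())
E
```

```text
4.875
```

```bash
ls .
```

```text
h.py
pics
scene0.npy
top0.npy
v0.npz
v1.npz
v2.npz
w0.npz
w1.npz
w2.npz
wrist0.npy
```

View pics/v0z.png

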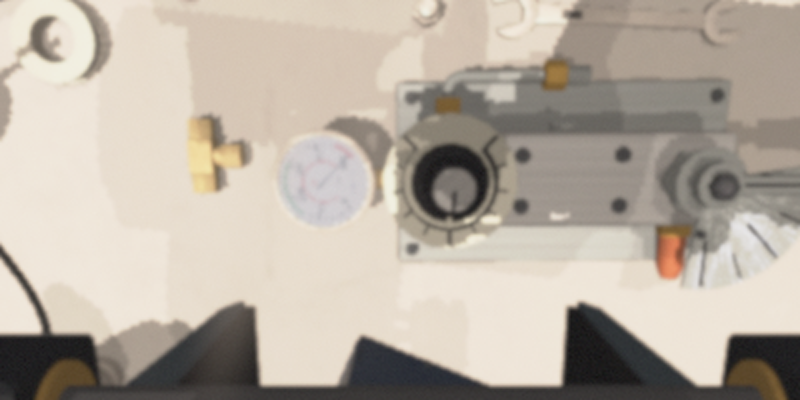

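View pics/v1z.png

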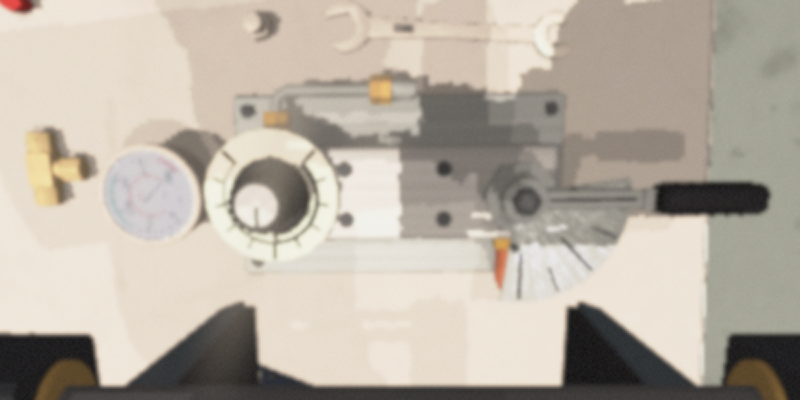

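View pics/v2z.png

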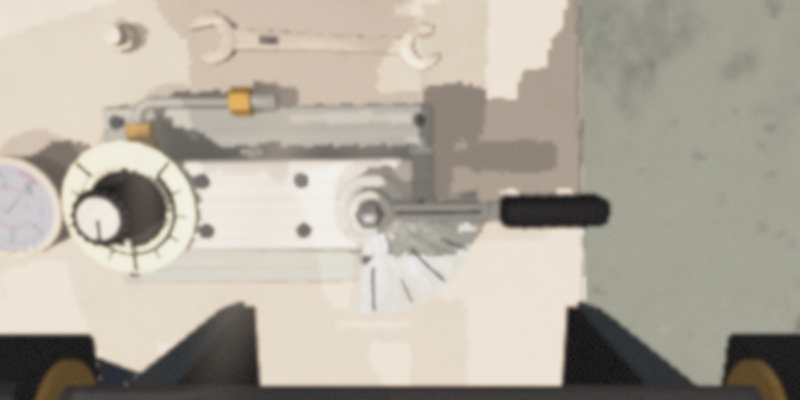

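Run:
```python
from h import *
L=[]
for n,(x,y) in [('v0',(346,152)),('v1',(256,157)),('v2',(185,163))]:
    im=np.load(n+'.npz')['im'];L.append(cv2.resize(im[y-38:y+38,x-38:x+38],(600,600),interpolation=cv2.INTER_CUBIC)[:, :])
save(cv2.resize(np.hstack(L[:2]),(800,400)),'knz')
im=L[0];save(im,'knz0')
```

```text
(no output)
```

View pics/knz.png

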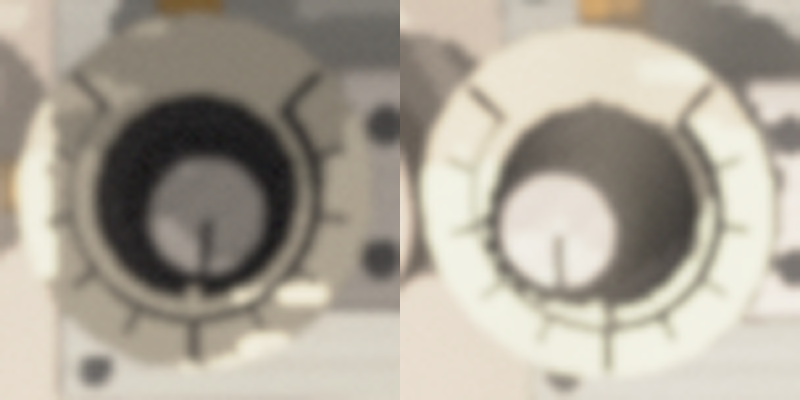

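View pics/knz0.png

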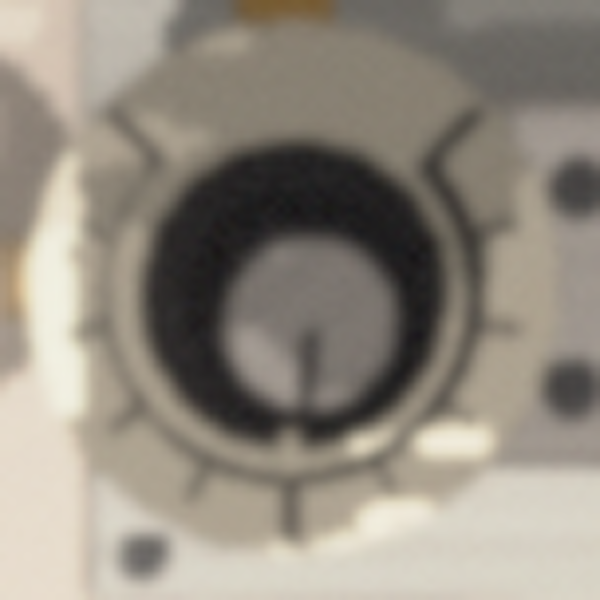

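```bash
cat >> h.py <<'E'
def ld(n):
    d=np.load(n+'.npz');return {k:d[k] for k in d.files}
def tri(obs):
    A=np.zeros((3,3));b=np.zeros(3)
    for c,u,v in obs:
        o,d=ray(c,u,v);M=np.eye(3)-np.outer(d,d);A+=M;b+=M@o
    return np.linalg.solve(A,b)
E
python3 - <<'E'
from h import *
V=[ld('v%d'%i) for i in range(3)]
zp=lambda X,Y,x0,y0,s:((X+.5)/s-.5+x0,(Y+.5)/s-.5+y0)
k0=lambda X,Y:zp(X,Y,308,114,600/76); k1=lambda X,Y:zp((X-400)*1.5,Y*1.5,218,119,600/76)
vz=lambda X,Y:zp(X,Y,120,60,2)
print('cap',tri([(V[0],*k0(311,323)),(V[1],*k1(558,232))]).round(4))
m5=[(V[0],*k0(291,480)),(V[1],*k1(607,318))];print('m5in',tri(m5).round(4))
print('hinge',tri([(V[0],*vz(724,186)),(V[1],*vz(527,201)),(V[2],*vz(369,211))]).round(4))
print('sleeve outer',tri([(V[1],*vz(769,198)),(V[2],*vz(609,211))]).round(4),'inner',tri([(V[1],*vz(656,198)),(V[2],*vz(500,211))]).round(4))
c=V[0]
q=lambda X,Y,z:onz(c,*k0(X,Y),z)
z=.052
# plate circle fit in v0
pts=[(110,110,z),(475,112,z),(291,540,z),(160,170,z),(432,165,z),(291,480,z)]
W=[q(*p) for p in pts]
for p,w in zip(pts,W):print(p,w.round(4))
# lines of 0,10,5 intersect
def inter(a,b,c2,d):
    M=np.c_[(b-a)[:2],-(d-c2)[:2]];t=np.linalg.solve(M,(c2-a)[:2]);return a[:2]+t[0]*(b-a)[:2]
ctr=inter(W[0],W[3],W[1],W[4]);print('ctr',ctr)
# outer ends of 0 and 10 equidistant; circle through 0,10,5 outer
A=np.array([[2*w[0],2*w[1],1] for w in W[:3]]);s=np.linalg.solve(A,[w[0]**2+w[1]**2 for w in W[:3]]);print('circ',s[:2],np.sqrt(s[2]+s[0]**2+s[1]**2))
A=np.array([[2*w[0],2*w[1],1] for w in W[3:]]);s2=np.linalg.solve(A,[w[0]**2+w[1]**2 for w in W[3:]]);print('circ',s2[:2])
nose=q(289,437,.0565);a5=q(291,510,.052)
for C in(s[:2],s2[:2]):
  print('nose ang rel 5',np.degrees(np.arctan2(*(nose[:2]-C)[::-1])-np.arctan2(*(a5[:2]-C)[::-1])), np.degrees(np.arctan2(*(a5[:2]-C)[::-1])))
la,lb=q(314,335,.0855),q(303,405,.0855);print('capline dir',np.degrees(np.arctan2(*(lb-la)[:2][::-1])))
E
```

```text
cap [ 0.4199 -0.0052  0.0872]
m5in [ 0.4448 -0.0073  0.0513]
hinge [0.4298 0.1294 0.0815]
sleeve outer [0.4391 0.2494 0.0836] inner [0.4353 0.1958 0.0771]
(110, 110, 0.052) [ 0.3929 -0.0283  0.052 ]
(475, 112, 0.052) [0.3974 0.0211 0.052 ]
(291, 540, 0.052) [ 0.4545 -0.008   0.052 ]
(160, 170, 0.052) [ 0.4014 -0.0222  0.052 ]
(432, 165, 0.052) [0.404  0.0149 0.052 ]
(291, 480, 0.052) [ 0.4459 -0.0074  0.052 ]
ctr [ 0.42522464 -0.00524506]
circ [ 0.41961912 -0.00582935] 0.03491875513281812
circ [ 0.42033085 -0.00484527]
nose ang rel 5 -1.309836801825261 -3.447029637491985
nose ang rel 5 -2.5183499886716696 -5.408469474831949
capline dir -12.86600518029147
```

Measured: the knob axis is at about (0.4195, -0.0053), with the cap at 87 mm. The hinge is at (0.430, 0.129) and the sleeve centre is at about (0.437, 0.223, 0.080). In v0 the pointer nose sits about 2° clockwise of the long 5 mark, so the knob needs roughly +56°.

Run:
```python
from h import *
K=np.array([.4195,-.0053])
a=np.radians(45)
arm.move_to([*K,.2],R(a)); print(arm.current_joint_positions())
for e in (101,): print(arm.solve_ik([*K,.062],R(np.radians(e))))
arm.move_l([*K,.062],feed=.15); print(arm.current_force())
w=arm.grip(0.02);arm.sleep(.1);print(arm.current_width(),arm.current_force(),arm.current_torque(),arm.current_ee_pos(),arm.current_t())
```

```text
[-8.97644244e+00  1.28108972e+01  1.05415564e+02  9.19667031e-03
  6.17485645e+01 -5.39498883e+01]
[-8.89105675e+00  2.68094879e+01  1.14831087e+02 -2.54444375e-14
  3.83594249e+01 -1.09891057e+02]
[ 0.71168359 -0.20540997  0.90003606]
0.02959323265038753 [ 6.45466669 12.54466807 -1.35873047] [ 2.06195863 -1.05565163 -0.0314571 ] [ 0.42074245 -0.0047351   0.06215538] 7.6917
```

Run:
```python
from h import *
K=np.array([.4205,-.0040]);a=np.radians(45)
arm.move_l([*K,.062],R(a),feed=.05);print(arm.current_force(),arm.current_ee_pos())
q0=np.array(arm.solve_ik([*K,.062],R(a)))
for s in (20,40,56):
    q=q0.copy();q[5]-=s;arm.move_joints(q);print(s,np.round(arm.current_force(),1),np.round(arm.current_torque(),2),np.round(arm.current_ee_pos(),4),arm.current_t())
Rm=arm.current_tool_rot();print(np.degrees(np.arctan2(Rm[1][1],Rm[0][1])))
```

```text
[-0.13927965 -6.18482995  3.06467045] [ 0.42079041 -0.00440747  0.06212673]
20 [ 0.  -6.5  2.8] [-1.37  0.12  0.07] [ 0.4208 -0.0044  0.0621] 8.3833
40 [ 0.3 -5.5  3.5] [-1.35  0.    0.04] [ 0.4209 -0.0044  0.0621] 8.825
56 [ 1.2 -6.   2.5] [-1.27 -0.04  0.06] [ 0.4209 -0.0044  0.0621] 9.2083
101.05832612383672
```

Run:
```python
from h import *
K=np.array([.4208,-.0045]);
arm.grip(.06);print(arm.current_force(),arm.current_ee_pos())
arm.move_l([*K,.205],feed=.25)
arm.move_to([.465,-.005,.203],R(np.radians(86)));arm.sleep(.15);c,im=wshot('u0')
u,v=np.round(proj(c,[*K,.055])).astype(int);print(u,v)
save(cv2.resize(im[v-35:v+35,u-35:u+35],(600,600),interpolation=cv2.INTER_CUBIC),'u0z')
arm.move_to([.465,.03,.203],R(np.radians(86)));arm.sleep(.15);c,im=wshot('u1')
u,v=np.round(proj(c,[*K,.055])).astype(int);print(u,v)
save(cv2.resize(im[v-35:v+35,u-35:u+35],(600,600),interpolation=cv2.INTER_CUBIC),'u1z')
print(arm.current_t())
```

```text
[-0.68016207 -0.55017956 -0.07875577] [ 0.42046509 -0.00396343  0.06198699]
323 146
290 147
11.6167
```

View pics/u0z.png

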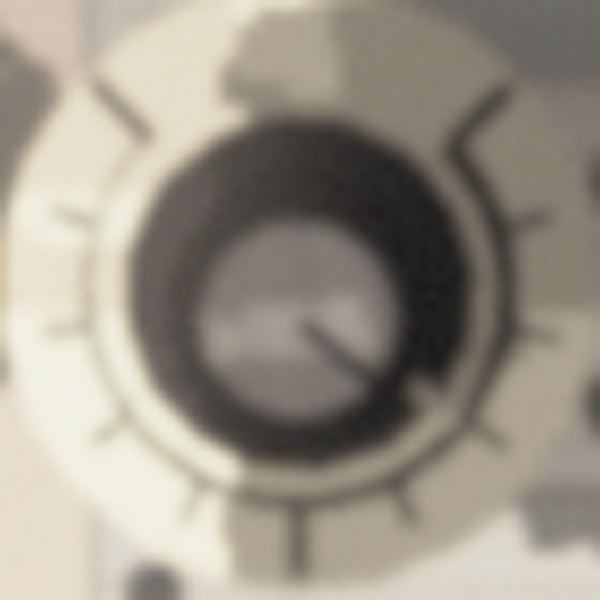

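View pics/u1z.png

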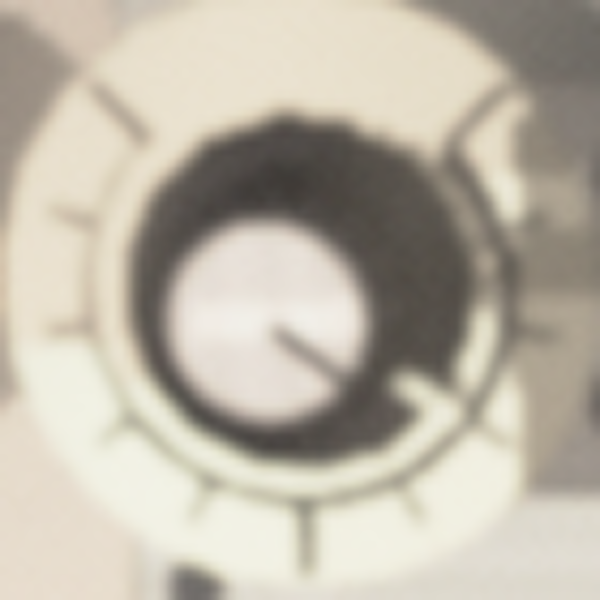

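Run:
```python
from h import *
K0=np.array([.4208,-.0045])
for n,marks,nose,cap in [('u0',{0:(120,105),1:(68,215),2:(65,331),3:(110,428),4:(196,505),5:(297,540),6:(404,506),7:(488,433),8:(540,332),9:(535,217),10:(480,115)},[(420,385),(433,404)],[(305,322),(370,378)]),
 ('u1',{0:(120,108),1:(70,217),2:(67,330),3:(115,430),4:(203,503),5:(307,540),6:(412,503),7:(495,430),8:(540,333)},[(412,388),(432,408)],[(275,330),(345,380)])]:
    c=ld(n);u,v=np.round(proj(c,[*K0,.055])).astype(int)
    f=lambda p,z:onz(c,(p[0]+.5)/600*70-.5+u-35,(p[1]+.5)/600*70-.5+v-35,z)[:2]
    W=np.array([f(p,.052) for p in marks.values()])
    A=np.c_[2*W,np.ones(len(W))];s=np.linalg.lstsq(A,(W**2).sum(1),rcond=None)[0];C=s[:2]
    ang=np.degrees(np.arctan2(W[:,1]-C[1],W[:,0]-C[0]));k=np.array(list(marks))
    off=ang-(k-5)*27
    print(n,'C',C.round(4),'r',np.sqrt(s[2]+C@C).round(4),'off',off.round(1),off.mean())
    for p in nose:
        w=f(p,.0565)
        for cc in (C,):
            d=np.degrees(np.arctan2(w[1]-cc[1],w[0]-cc[0]))-off.mean();print('nose r',np.hypot(*(w-cc)).round(4),'val',5+d/27)
    a,b=f(cap[0],.0855),f(cap[1],.0855);d=b-a;print('cap',5+(np.degrees(np.arctan2(d[1],d[0]))-off.mean())/27, 'a',a.round(4))
```

```text
u0 C [ 0.4193 -0.0052] r 0.0298 off [-4.1 -3.3 -2.8 -4.  -3.  -4.9 -5.4 -5.4 -5.2 -5.3 -5.3] -4.432103983017962
nose r 0.0184 val 6.949973344589286
nose r 0.0211 val 6.8653979096139786
cap 6.8484213048410485 a [ 0.4203 -0.0046]
u1 C [ 0.4196 -0.0053] r 0.0297 off [-4.7 -3.6 -3.5 -4.  -3.4 -4.4 -4.7 -4.2 -5.1] -4.186184967388941
nose r 0.0178 val 6.862108601303994
nose r 0.0212 val 6.828455503506697
cap 7.006350994475617 a [ 0.421  -0.0046]
```

The pointer reads about 6.83–7.0. I'll take a closer look from the robot's side, with the camera flipped, to refine that.

```bash
cat > look.py <<'E'
from h import *
import sys
n=sys.argv[1]
K0=np.array([.4208,-.0045])
arm.move_to([.345,.01,.21],R(np.radians(-94)));T=[]
for i,(dx,dy) in enumerate([(.352,-.002),(.345,.012)]):
    arm.move_to([dx,dy,.11],R(np.radians(-94)));arm.sleep(.2);c,im=wshot(f'{n}{i}')
    u,v=np.round(proj(c,[*K0,.055])).astype(int);print(u,v);u=max(u,48);v=max(v,48)
    T.append(cv2.resize(im[v-48:v+48,u-48:u+48],(600,600),interpolation=cv2.INTER_CUBIC)); save(T[-1],f'{n}{i}z')
print(arm.current_t())
E
python3 look.py s
```

```text
321 120
339 108
15.5417
```

View pics/s0z.png

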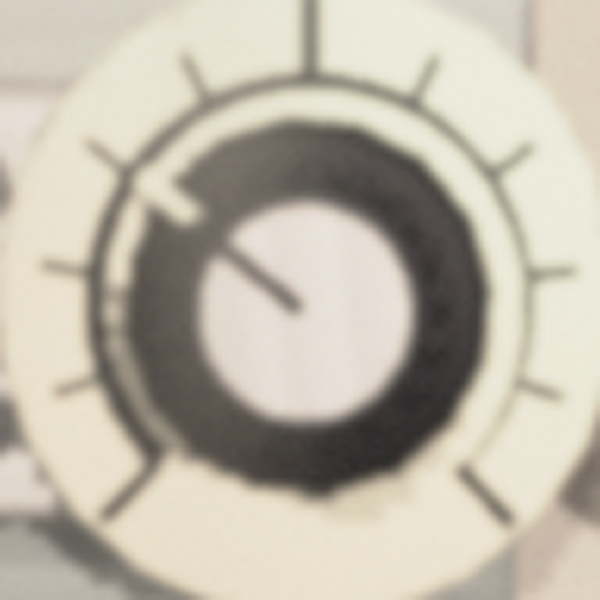

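View pics/s1z.png

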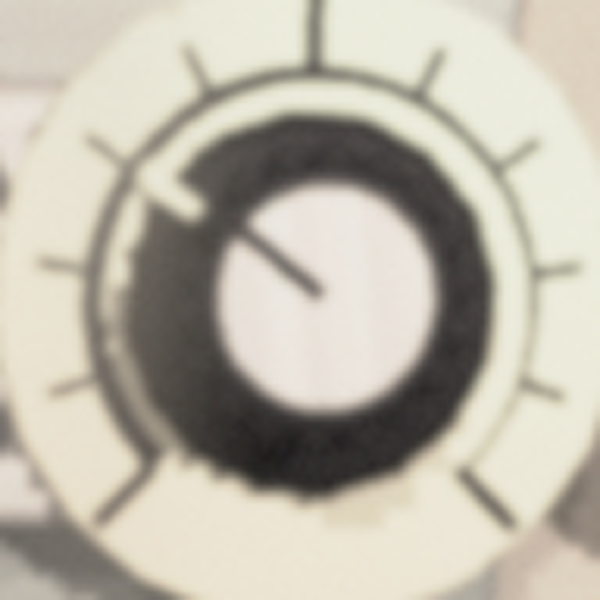

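Run:
```python
from h import *
K0=np.array([.4208,-.0045])
for n,marks,nose,cap in [('s0',{0:(487,497),1:(540,390),2:(553,272),3:(512,161),4:(425,80),5:(310,38),6:(194,78),7:(109,160),8:(66,267),9:(77,387),10:(130,490)},[(150,181),(190,211)],[(217,241),(298,308)]),
 ('s1',{0:(489,499),1:(543,389),2:(560,269),3:(519,155),4:(430,73),5:(315,35),6:(198,73),7:(108,150),8:(62,265),9:(73,386),10:(125,490)},[(150,178),(195,209)],[(240,229),(318,293)])]:
    c=ld(n);u,v=np.round(proj(c,[*K0,.055])).astype(int)
    f=lambda p,z:onz(c,(p[0]+.5)/600*96-.5+u-48,(p[1]+.5)/600*96-.5+v-48,z)[:2]
    W=np.array([f(p,.052) for p in marks.values()])
    A=np.c_[2*W,np.ones(len(W))];s=np.linalg.lstsq(A,(W**2).sum(1),rcond=None)[0];C=s[:2]
    ang=np.degrees(np.arctan2(W[:,1]-C[1],W[:,0]-C[0]));k=np.array(list(marks));off=ang-(k-5)*27
    print(n,'C',C.round(4),'r',np.sqrt(s[2]+C@C).round(4),off.round(1),off.mean())
    for p in nose:
        w=f(p,.0565);d=np.degrees(np.arctan2(w[1]-C[1],w[0]-C[0]))-off.mean();print('nose r',np.hypot(*(w-C)).round(4),'val',5+d/27)
    a,b=f(cap[1],.0855),f(cap[0],.0855);d=b-a;print('cap',5+(np.degrees(np.arctan2(d[1],d[0]))-off.mean())/27,a.round(4))
    d=f(nose[0],.0565)-f(nose[1],.0565);print('nose line',5+(np.degrees(np.arctan2(d[1],d[0]))-off.mean())/27)
```

```text
s0 C [ 0.4194 -0.0055] r 0.0295 [-4.1 -3.7 -3.4 -3.7 -4.  -4.2 -4.4 -4.9 -5.8 -5.2 -5.6] -4.435780590190633
nose r 0.0234 val 6.893025731963493
nose r 0.0179 val 6.8558010457003995
cap 6.909881942077792 [ 0.4205 -0.0047]
nose line 7.0125417947065465
s1 C [ 0.4193 -0.0055] r 0.0294 [-3.6 -3.2 -3.2 -3.5 -3.7 -4.3 -4.6 -5.7 -5.8 -5.7 -6.3] -4.507880498168494
nose r 0.0235 val 6.928930240836414
nose r 0.0175 val 6.863325520708959
cap 6.946029232501013 [ 0.4206 -0.0047]
nose line 7.119583388177767
```

The close views show the pointer nose at (150,181) facing mark 7 at (109,160). Readings cluster at 6.9–7.0, which I accept, so next is the lever. I'll grip the sleeve with the camera on the hinge side.

```bash
cat >> h.py <<'E'
H=np.array([.4308,.1300])
def lev(th,z=.056,r=.094,H=H):
    o=np.radians(85.7)-th; return [H[0]+r*np.cos(o),H[1]+r*np.sin(o),z],R(o+np.pi/2)
E
python3 - <<'E'
from h import *
arm.move_l([.345,.012,.2],feed=.3)
for t in (0,.3,.785): print(arm.solve_ik(*lev(t)))
p,Ro=lev(0,.2);arm.move_to(p,Ro);arm.sleep(.1);print(p,arm.current_joint_positions())
p,_=lev(0,.11);c,im=wshot('l0');print(arm.current_t())
E
```

```text
[ 2.01044516e+01  3.10318341e+01  1.05255771e+02 -2.54444375e-14
  4.37123950e+01 -1.55595548e+02]
[ 1.83885041e+01  3.21718179e+01  1.02203005e+02 -2.54444375e-14
  4.56251774e+01 -1.40122762e+02]
[ 1.44925547e+01  3.34491158e+01  9.88466583e+01 -2.54444375e-14
  4.77042259e+01 -1.16230258e+02]
[np.float64(0.4378480003216748), np.float64(0.22373540255136087), 0.2] [ 2.00954725e+01  1.85511122e+01  9.65299380e+01 -2.67788825e-04
  6.49202922e+01 -1.55582820e+02]
19.7917
```

View pics/l0.png

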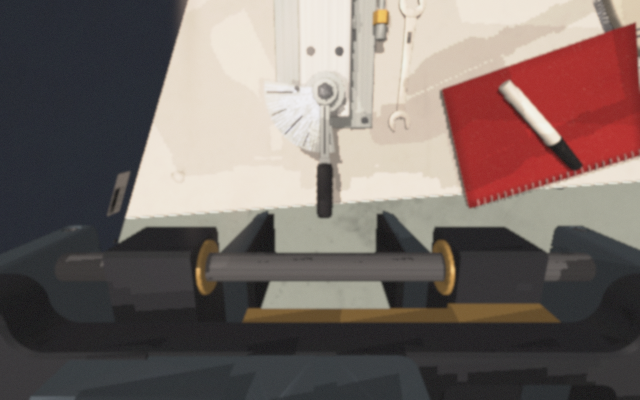

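The wrist view shows the sleeve at (325,190), centred between the fingers, so I'll descend and grip.

Run:
```python
from h import *
p,Ro=lev(0);arm.move_l(p,Ro,feed=.2);print(np.round(arm.current_force(),1))
arm.grip(.008);arm.sleep(.1);print(arm.current_width(),np.round(arm.current_force(),1),np.round(arm.current_torque(),2),np.round(arm.current_ee_pos(),4),np.round(p,4),arm.current_t())
```

```text
[0.7 0.5 0.1]
0.015322504918932537 [ 4.8 -1.4 -1.4] [-0.25 -0.63  0.01] [0.4384 0.2238 0.0561] [0.4378 0.2237 0.056 ] 21.5
```

Run:
```python
from h import *
for d in np.linspace(5,45,9):
    p,Ro=lev(np.radians(d));arm.move_l(p,Ro,feed=.08);print(d,np.round(arm.current_force(),1),np.round(np.array(arm.current_ee_pos())-p,4),round(arm.current_width(),4))
arm.sleep(.2)
c,im=wshot('m0');save(cv2.resize(im[0:260,200:450],(577,600),interpolation=cv2.INTER_CUBIC),'m0z')
im=arm.snapshot('top');np.save('top1.npy',im);save(cv2.resize(im[180:265,200:400],(800,340),interpolation=cv2.INTER_CUBIC),'m0t')
im=arm.snapshot('scene');np.save('sc1.npy',im);save(cv2.resize(im[145:270,240:350],(528,600),interpolation=cv2.INTER_CUBIC),'m0s')
print(arm.current_t(),arm.current_torque())
```

```text
5.0 [2.4 0.5 2.3] [0.0002 0.0001 0.    ] 0.0156
10.0 [3.  0.5 2.4] [0.0001 0.0001 0.0001] 0.016
15.0 [3.3 2.9 1.2] [0.     0.0002 0.0001] 0.0159
20.0 [3.1 3.5 2.2] [-0.      0.0003  0.0001] 0.0158
25.0 [4.5 3.9 0.7] [-0.      0.0003  0.0001] 0.0158
30.0 [4.  4.1 0.4] [0.     0.0004 0.0001] 0.0161
35.0 [ 5.6  3.5 -0.1] [0.0001 0.0004 0.0001] 0.016
40.0 [5.  5.1 0.2] [0.0001 0.0004 0.0001] 0.0158
45.0 [ 6.2  5.2 -0.6] [0.0002 0.0004 0.0001] 0.0154
24.1 [ 0.6974255  -0.90601532  0.44609675]
```

View pics/m0z.png

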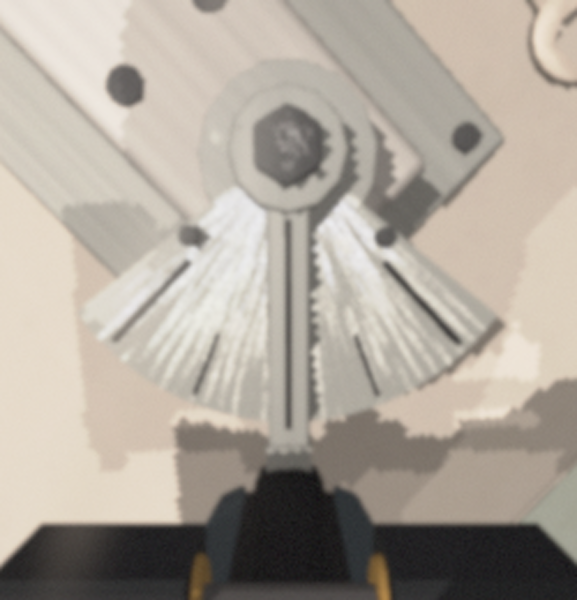

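View pics/m0t.png

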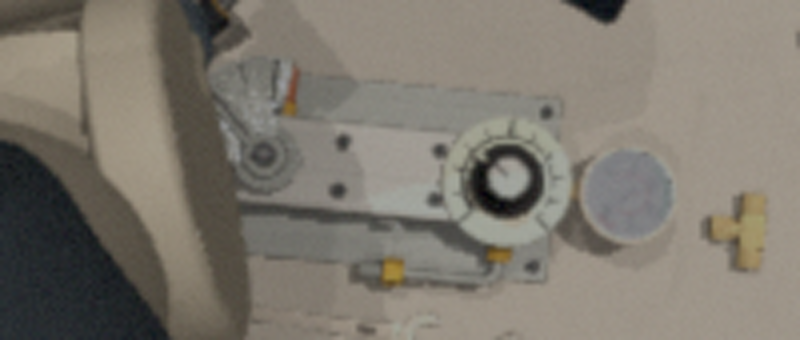

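View pics/m0s.png

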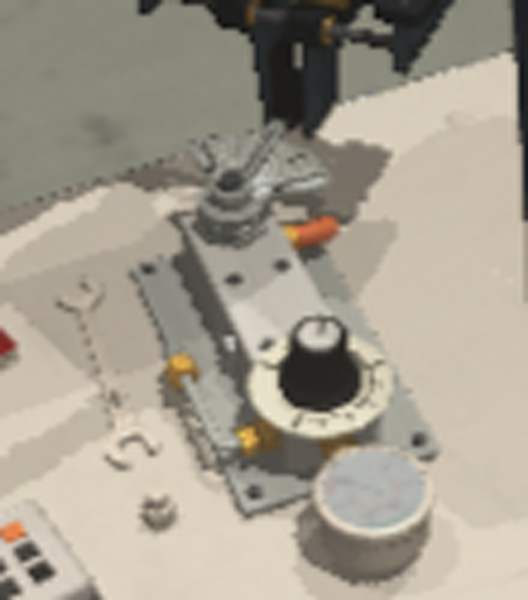

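The wrist close-up shows the bar at x≈288 running straight down the picture. The quarter marks (205,365) and (367,365) and the end marks are symmetric about it, so the lever is on the half mark. I'll hold, re-check and hand in.

Run:
```python
from h import *
arm.sleep(4.0)
c,im=wshot('m1');save(cv2.resize(im[0:260,200:450],(577,600),interpolation=cv2.INTER_CUBIC),'m1z')
print(cv2.absdiff(im,ld('m0')['im']).mean(),arm.current_t(),np.round(arm.current_force(),1),arm.current_width(),arm.current_ee_pos())
im=arm.snapshot('top');save(cv2.resize(im[205:245,305:345],(600,600),interpolation=cv2.INTER_CUBIC),'m1t')
```

```text
1.70971484375 28.15 [ 6.2  4.4 -0.9] 0.015714511783122685 [0.50210965 0.19190274 0.05613898]
```

View pics/m1z.png

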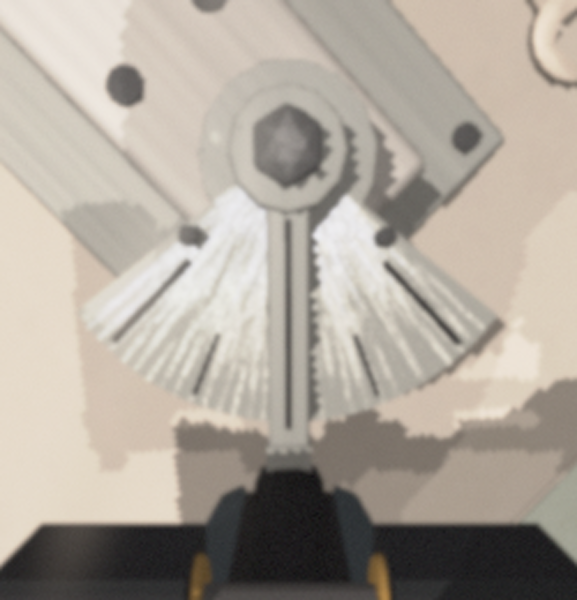

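View pics/m1t.png

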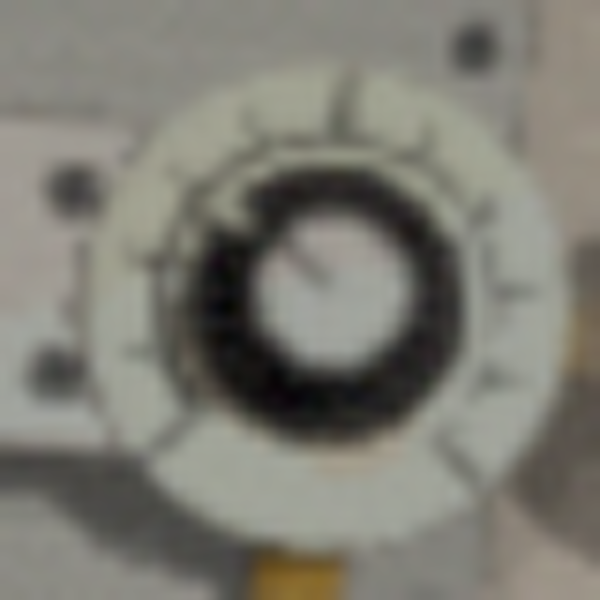

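The bar is unchanged on the half mark after 4 s. In the top view the knob pointer (230,215) still faces mark 7 (180,170).

Run:
```python
from h import *
arm.sign_off()
```

```text
the job is handed in; nothing more can be done
```

The purge is done and handed in at about 28 s. I set the knob to 7 first, with the lever shut. I then gripped the lever sleeve and swung it to the half-open mark. It had been held there for over 4 s when I handed in, and the fingers are still holding it.

- **Knob:** close wrist views read mostly 6.86–6.95 on the scale (extremes 6.83 and 7.12). That is possibly a degree or two short of 7, but close to the limit of what I could measure, so I left it untrimmed. A top view taken while holding the lever showed the pointer still facing 7.
- **Lever:** in the wrist view the bar lay midway between the two quarter marks, within about 1°, and did not move over the hold. I never commanded it past the half mark, so it stayed short of three-quarter.
- **Forces:** the highest reading was about 14 N, when the gripper first closed on the knob slightly off centre; I re-centred before turning. While holding the lever it was about 8 N.
- **Bystanders:** the tee sits in the same place in the top view as at the start. I kept the arm away from the sample cylinder but did not check it again in a picture.
- **Analyser corner:** I measured it about 3–4 cm from where the text puts it, at x 0.48, y -0.04. I planned the clearances from my measurement.

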